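# Load the juicer with carrots by the tray

### The job

Before feeding the juicer, push its red mushroom stop button fully down and let go. Then put every carrot chunk from the counter in the aluminium tray, tip the whole trayful into the juicer's white hopper, and set the empty tray back flat on the wooden board, fully on it. Last, turn the red stop head clockwise as far as it goes to reset it; leave the other kitchen things where they are.

Things in the scene. Friction and masses are not known exactly. Their poses are not given: they have to be found in the camera images.
- juicer: Fixed juicer, origin on the counter under its hopper's centre, x forward at yaw 0; yaw within 0.15 rad. On its +x side, x = 101 to 271 mm, a steel motor housing 170 mm wide, 135 mm high. On its -x side, x = -99 to -189 mm, a yellow switch box 100 mm wide, 60 mm high, with the stop button on top at x = -144 mm, y = 0. A clear jug, 90 mm wide and high, stands at x = 50, y = 205 mm.
- hopper_rim (a point): Centre of the mouth of the open-topped square white hopper, 130 mm above the counter, axes as the juicer's. The hopper is 200 x 200 mm outside, walls 6 mm thick (188 mm square inside).
- hopper_floor (a point): Centre of the hopper's flat inner floor, 30 mm above the counter.
- stop_press (a joint): Travel of the spring mushroom button: 0 up, 0.007 m fully down. It moves straight down, takes 1.5 N to start and 5 N to be fully down, and springs back up by itself when let go. It counts as pressed beyond 0.005 m.
- reset_knob (a joint): Turn of the red mushroom head about its upright axis, in rad: grows clockwise seen from above, from 0 to a stop at 1.4; starts at 0 to 0.2; friction about 0.05 N m, stays where it is left. It counts as reset beyond 1.2.
- knob_top (a point): Centre of the top of the grip bar on the red mushroom head, about 121 mm above the counter when up. The bar is 54 mm long along this point's x axis, 14 mm thick along its y axis and 27 mm high above the round 66 mm wide red cap. The point turns and sinks with the head.
- board: Fixed wooden board lying on the counter, 260 (x) x 220 (y) x 12 mm, origin at the centre of its underside. The tray starts near its middle. Four chunks fit on the tray floor in two rows of two along the tray's x, a fifth on top of them.
- tray: Aluminium scoop tray, loose, 0.3 kg, origin at the centre of its underside. Pan 170 mm along its x (-85 to +85 mm), 158 mm wide along y (150 inside), floor 4 mm thick, side and back walls up to 35 mm above the underside; the +x end is open, with no lip. Friction about 0.6: chunks slide out when it is tipped some 40 degrees, open end down.
- tray_handle (a point): Top centre of the tray's upright blue handle plate, at x = -95 mm in the tray's frame (outside its back wall), 75 mm above its underside, axes as the tray's. The plate is 12 mm thick along x and 80 mm wide along y; its top 40 mm stand clear above the walls and can be gripped from above, fingers closing along the tray's x.
- carrot1: Thick square-cut orange carrot chunk, loose, about 60 g: a bar 64 mm long (along its own x axis), 30 x 30 mm across, with rounded edges; origin at its centre (15 mm above what it lies on). May be absent.
- carrot2: Thick square-cut orange carrot chunk, loose, about 60 g: a bar 64 mm long (along its own x axis), 30 x 30 mm across, with rounded edges; origin at its centre (15 mm above what it lies on). May be absent.
- carrot3: Thick square-cut orange carrot chunk, loose, about 60 g: a bar 64 mm long (along its own x axis), 30 x 30 mm across, with rounded edges; origin at its centre (15 mm above what it lies on). May be absent.
- carrot4: Thick square-cut orange carrot chunk, loose, about 60 g: a bar 64 mm long (along its own x axis), 30 x 30 mm across, with rounded edges; origin at its centre (15 mm above what it lies on). May be absent.
- carrot5: Thick square-cut orange carrot chunk, loose, about 60 g: a bar 64 mm long (along its own x axis), 30 x 30 mm across, with rounded edges; origin at its centre (15 mm above what it lies on). May be absent.
- mug: Bystander: blue mug, 76 mm wide, 90 mm high; origin at the centre of its underside. Leave it alone.
- spoon: Bystander: wooden spoon lying down, 200 mm long; origin at the middle of its underside. Leave it alone.
- spice1: Bystander: spice jar, 44 mm wide, 100 mm high; origin at the centre of its underside. Leave it alone.
- spice2: Bystander: spice jar, 44 mm wide, 100 mm high; origin at the centre of its underside. Leave it alone.
- soap: Bystander: white bottle, 64 mm wide, 170 mm high; origin at the centre of its underside. Leave it alone.
- bowl: Bystander: white bowl, 120 mm wide, 50 mm high; origin at the centre of its underside. Leave it alone.
There are look-alikes about, which are no part of the job. What is shaped like the carrot5 but purple or turquoise is not meant.

How it is judged:
By the outcome, as a careful person would: the job done as asked, in the order asked, and still so for the second after the job is handed in, with the robot touching nothing.
Of carrot1, carrot2, carrot3, carrot4, carrot5 only 3 to 5 are there at a start; the rules pass over those that are not, and their reading is None.
At some moment in a run one of carrot1, carrot2, carrot3, carrot4, carrot5, tray may be knocked a few centimetres aside while the robot is not near it.
It also fails if it takes over 208 s, if anything falls off the work surface, if the arm or the gripper's body presses on something with over 40 N, if the wrist force passes 120 N, or if a joint passes its speed limit or range.

### The arm

A 7-joint arm with a two-finger parallel gripper is mounted at the origin on the work surface. World frame = base frame: x ahead of the robot, y to its left, z up, the work surface at z = 0. Lengths are in m, angles in rad, forces in N, time in s.
With the tool pointing down it reaches from about 0.425 to 0.95 m from the base axis. Payload 4.7 kg.
Tool frame: the origin (TCP) lies on the centre line of the jaws, within the pads' length; the fingertips stand robot.nose_length ahead of it and the grasp point (between the pads) lies 8 mm behind it (robot.nose_length is the distance from the TCP to the fingertips, in m); z points along the fingers, y is the line along which they close (so a half turn about z gives the same grasp; the last joint's range is limited). The gripper opens to 85 mm and grips with 20 to 120 N. Pads are 22 mm wide; open, the fingers measure 114 mm over their backs; the gripper's body (76 mm by 85 mm) begins 54 mm behind the grasp point. The pads swing forward as they close: fully open they stand 13 mm farther back than shut.
Start: joints at [1.25, 0.469, -0.049, 1.532, 0.024, 1.141, -0.082], TCP at [0.194, -0.646, 0.242] pointing down, gripper open.
Joint ranges: [-2.59, 2.59], [-0.33, 1.99], [-1.39, 1.29], [0.1, 2.45], [-1.04, 4.18], [0.21, 1.99], [-2.66, 2.66]. Speed limits (rad/s): [2.57, 2.57, 3.14, 3.14, 3.14, 3.14, 3.14].

### API

Orientations are given as [roll, pitch, yaw] about the fixed x, y, z axes, in that order (R = Rz(yaw) Ry(pitch) Rx(roll)).
In Python, from plant import robot gives the robot as it stands. Calls block until the motion is done:
- robot.goto(position, orientation): joint-space move of the TCP to a pose.
- robot.move_straight(position, vel=0.15, attitude=None, contact_N=None): straight line of the TCP; attitude=None keeps the orientation; vel is the mean speed in m/s. With contact_N (N) it stops when the force on the tool has changed by that much, and returns True; else False.
- robot.move_joints(angles): joint-space move.
- robot.grip(opening, strength=None): opening from 0.0 (shut) to 1.0 (fully open); strength is the grip in N (None keeps the last); returns when the fingers have stopped.
- robot.sleep(seconds).
- robot.inverse_kinematics(position, orientation): joint angles nearest the present ones, or None.
- robot.sense(): the state.
- robot.grab_frame(name): name is "scene" or "top" or "wrist"; returns a dict with "image" (480x640x3 uint8, red, green, blue), "range_z" (480x640 float32, m along the optical axis (not along the pixel's ray), 0 where there is no reading), "fx", "fy", "cx", "cy" (pixels), "dist_coeffs" ([k1, k2, p1, p2, k3] as OpenCV has them; the pictures are not rectified), "R" (3x3) and "t" (3): a world point X has camera coordinates R X + t. Camera axes: x right, y down, z forward; pixel columns grow to the right and rows downward; lengths in m; the calibration is good to about 2 mm. A picture is of the moment at which its call begins.
A pose or a line that the arm cannot do raises robot.IKError and nothing moves.
- robot.close_job(): hands the job in; it is judged then, once.
The state is a dict: "t": time; "joint_pos": joint angles; "joint_velocities": joint speeds; "effort": joint torques, N m; "tcp_pos": TCP position; "tcp_rot": TCP orientation; "wrist_force": force on the tool from outside, world axes, zero at the start; "torque": the same for the moment, N m; "opening": opening from 0.0 (shut) to 1.0 (fully open); "gripper_force": force on a finger pad.
Only numpy, scipy, OpenCV 4.12 (cv2) and the standard library are available. Lean on these libraries where they do the work, as an engineer would, in place of code of your own. Each camera call takes 0.05 s, during which the arm holds its last target. There are 200 camera calls.

## Working session

There is one attempt and no reset: what is moved stays moved. The work goes in short steps, each a Python script; the robot and the scene stay as the last script left them, time stands still between calls to the robot, and variables do not carry over. Pictures are saved under pics/ and viewed, at most 14 in all, crops included, and the job is handed in when it is done.

```bash
ls; mkdir -p pics
cat > h.py <<'E'
import numpy as np, cv2, pickle
from plant import robot
def grab(n,save=None):
    f=robot.grab_frame(n)
    if save: cv2.imwrite('pics/'+save+'.png',f['image'][:,:,::-1]); pickle.dump(f,open('pics/'+save+'.pkl','wb'))
    return f
def load(s): return pickle.load(open('pics/'+s+'.pkl','rb'))
def K(f): return np.array([[f['fx'],0,f['cx']],[0,f['fy'],f['cy']],[0,0,1.]])
def rays(f,px):
    u=cv2.undistortPoints(np.array(px,float).reshape(-1,1,2),K(f),np.array(f['dist_coeffs'],float)).reshape(-1,2)
    R=np.array(f['R']);t=np.array(f['t'])
    return -R.T@t, np.c_[u,np.ones(len(u))]@R
def onplane(f,px,z):
    c,d=rays(f,px); return c+d*((z-c[2])/d[:,2])[:,None]
def cloud(f,mask=None):
    z=f['range_z']; m=(z>0) if mask is None else (mask>0)&(z>0)
    v,u=np.nonzero(m); c,d=rays(f,np.c_[u,v]); return c+d*z[v,u][:,None], np.c_[u,v]
def tri(f1,p1,f2,p2):
    c1,d1=rays(f1,[p1]);c2,d2=rays(f2,[p2]);A=np.c_[d1[0],-d2[0]];s=np.linalg.lstsq(A,c2-c1,rcond=None)[0]
    a=c1+d1[0]*s[0];b=c2+d2[0]*s[1];return (a+b)/2,np.linalg.norm(a-b)
E
python3 - <<'E'
from h import *
for n in('top','scene','wrist'):
    f=grab(n,n+'0'); print(n,f['fx'],np.array(f['R']).round(3).tolist(),(-np.array(f['R']).T@f['t']).round(3),np.percentile(f['range_z'],[0,50,100]))
print(robot.nose_length, robot.sense())
E
```

```text
pics
top 538.3075854919745 [[-0.04, -0.999, 0.007], [-0.974, 0.037, -0.221], [0.221, -0.015, -0.975]] [ 0.289 -0.102  1.217] [0.         1.23275566 2.27239418]
scene 487.3429697096836 [[-0.275, 0.961, 0.012], [0.67, 0.2, -0.715], [-0.689, -0.189, -0.699]] [1.366 0.117 0.97 ] [0.         1.41867054 2.32161641]
wrist 420.8849766094898 [[0.287, -0.958, -0.002], [-0.922, -0.277, 0.27], [-0.26, -0.076, -0.963]] [ 0.26  -0.627  0.371] [0.         0.33477034 0.84439617]
0.011 {'t': 0.15, 'joint_pos': array([ 1.25006804,  0.46926777, -0.04860837,  1.533369  ,  0.02406221,
        1.14096434, -0.08229861]), 'joint_velocities': array([-0.00090014, -0.00272957,  0.00031807, -0.0034617 ,  0.00035531,
        0.00026462,  0.00142335]), 'effort': array([ 6.28789094e-04, -5.10763836e+01, -4.67719382e-02, -2.37979496e+01,
        1.06961257e-02,  5.37508138e-03, -2.21727277e-06]), 'tcp_pos': array([ 0.19412316, -0.64606992,  0.24151608]), 'tcp_rot': array([-3.14016708e+00,  5.18959681e-07,  2.91850379e-01]), 'wrist_force': array([-0.28472442, -1.35076496,  1.22691763]), 'torque': array([ 0.06212423,  0.01820433, -0.01449942]), 'gripper_force': 0.0, 'opening': 1.0002928627151564}
```

View pics/top0.png

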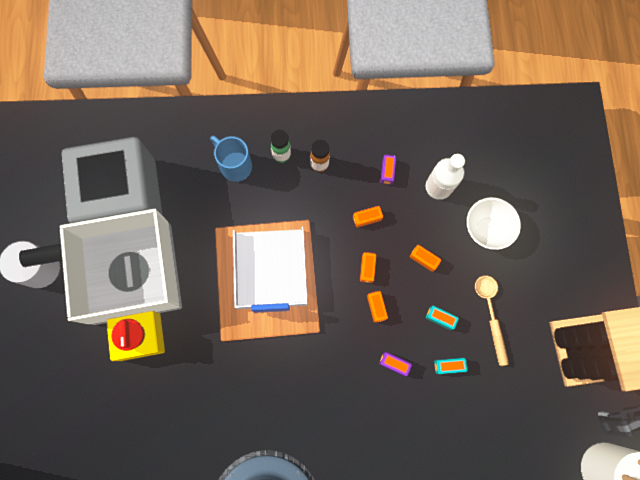

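View pics/scene0.png

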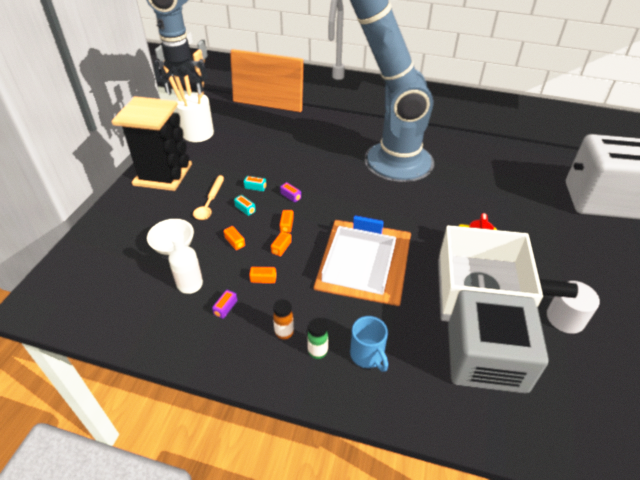

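```bash
cat > m.py <<'E'
from h import *
def orange(f):
    h=cv2.cvtColor(f['image'],cv2.COLOR_RGB2HSV); return cv2.inRange(h,(5,200,120),(19,255,255))
def other(f):
    h=cv2.cvtColor(f['image'],cv2.COLOR_RGB2HSV); return cv2.inRange(h,(80,80,60),(165,255,255))
def chunks(f,zc=0.03,lo=(0.3,-0.5),hi=(0.85,0.05),zr=(0.02,0.045)):
    "top faces of orange blobs by depth cloud near z: list of (x,y,z,yaw,len,wid,u,v,foreign)"
    m=orange(f); n,l,st,c=cv2.connectedComponentsWithStats(m); out=[]; o=other(f)
    for i in range(1,n):
        if st[i,4]<60: continue
        mi=(l==i).astype(np.uint8); P,px=cloud(f,mi); 
        if len(P)<40: continue
        k=(P[:,2]>zr[0])&(P[:,2]<zr[1]); 
        if k.sum()<40: continue
        zt=np.percentile(P[k,2],80); k=abs(P[:,2]-zt)<0.006; Q=onplane(f,px[k],zt)
        if not(lo[0]<Q[:,0].mean()<hi[0] and lo[1]<Q[:,1].mean()<hi[1]): continue
        (x,y),(a,b),th=cv2.minAreaRect((Q[:,:2]*1000).astype(np.float32))
        if a<b: a,b,th=b,a,th+90
        ring=cv2.dilate(mi,np.ones((9,9)))-mi
        out.append((x/1e3,y/1e3,zt,(np.radians(th)+np.pi/2)%np.pi-np.pi/2,a,b,c[i][0],c[i][1],int((o[ring>0]>0).sum())))
    return out
E
python3 - <<'E'
from m import *
for n in('top0','scene0'):
    f=load(n); print(n)
    for r in chunks(f): print(np.round(r,3).tolist())
t,s=load('top0'),load('scene0')
im=np.vstack([cv2.resize(t['image'][140:385,340:475],None,fx=2.2,fy=2.2)])
im2=cv2.resize(s['image'][165:325,200:310],None,fx=3.3,fy=3.3); H=max(im.shape[0],im2.shape[0])
p=lambda a:np.pad(a,((0,H-a.shape[0]),(0,0),(0,0)))
cv2.imwrite('pics/crop0.png',np.hstack([p(im),p(im2)])[:,:,::-1]); 
h=cv2.cvtColor(t['image'],cv2.COLOR_RGB2HSV)
# juicer & knob masks in both
for n,f in(('top',t),('scene',s)):
    h=cv2.cvtColor(f['image'],cv2.COLOR_RGB2HSV)
    red=cv2.inRange(h,(0,180,90),(4,255,255))|cv2.inRange(h,(175,180,90),(180,255,255)); yel=cv2.inRange(h,(24,180,120),(33,255,255)); blu=cv2.inRange(h,(105,150,60),(125,255,255))
    for nm,m in(('red',red),('yel',yel),('blue',blu)):
        k,l,st,c=cv2.connectedComponentsWithStats(m)
        for i in range(1,k):
            if st[i,4]>60:
                P,_=cloud(f,l==i); 
                if len(P): print(n,nm,st[i].tolist(),P.min(0).round(3),P.max(0).round(3),P.mean(0).round(3))
# tray, board, hopper by height from top cloud
P,px=cloud(t); col=t['image'][px[:,1],px[:,0]]
def rect(k,nm):
    (x,y),(a,b),th=cv2.minAreaRect((P[k,:2]*1000).astype(np.float32)); print(nm,k.sum(),round(x,1),round(y,1),round(a,1),round(b,1),round(th,2),'z',np.percentile(P[k,2],[5,50,95]).round(4))
inb=(P[:,0]>.3)&(P[:,0]<.75)
rect((P[:,2]>.122)&(P[:,2]<.136)&(P[:,1]>.1)&(P[:,0]>.4)&(P[:,0]<.72)&(col.min(1)>150),'hopper rim')
rect((P[:,2]>.128)&(P[:,2]<.142)&(P[:,1]>.1)&(P[:,0]>.6)&(P[:,0]<.95),'motor')
reg=(P[:,1]>-.18)&(P[:,1]<.12)&inb
rect(reg&(P[:,2]>.008)&(P[:,2]<.0145)&(col[:,0]>col[:,2]+40.),'board')
rect(reg&(P[:,2]>.040)&(P[:,2]<.053)&(col.min(1)>100),'tray rim')
rect(reg&(P[:,2]>.07)&(P[:,2]<.1),'handle')
E
```

```text
top0
[0.731, -0.305, 0.032, -0.173, 45.81, 14.899, 388.795, 167.057, 205.0]
[0.615, -0.249, 0.032, -1.322, 62.858, 29.958, 368.114, 216.023, 0.0]
[0.514, -0.373, 0.032, 0.925, 63.172, 30.263, 425.357, 257.802, 0.0]
[0.497, -0.242, 0.032, -0.135, 63.165, 29.66, 368.268, 267.124, 0.0]
[0.408, -0.257, 0.032, 0.199, 63.081, 29.783, 377.638, 306.367, 0.0]
[0.379, -0.4, 0.033, 1.093, 46.497, 14.444, 443.458, 316.951, 235.0]
scene0
[0.461, -0.244, 0.031, 0.111, 157.615, 40.975, 282.927, 233.047, 0.0]
[0.523, -0.37, 0.032, 0.973, 65.838, 31.458, 232.935, 236.621, 0.0]
[0.625, -0.246, 0.031, -1.351, 62.995, 33.26, 262.154, 274.508, 0.0]
[0.733, -0.303, 0.031, -0.18, 43.874, 12.519, 223.641, 299.833, 200.0]
top red [112, 319, 32, 31, 720] [0.335 0.237 0.084] [0.396 0.301 0.126] [0.365 0.266 0.101]
top yel [107, 312, 58, 49, 1446] [ 0.315  0.215 -0.004] [0.413 0.346 0.07 ] [0.36  0.256 0.054]
top blue [251, 304, 38, 6, 181] [ 0.405 -0.062  0.083] [0.416 0.015 0.092] [ 0.411 -0.023  0.087]
scene red [470, 214, 24, 15, 182] [ 0.203  0.243 -0.003] [0.393 0.321 0.125] [0.35  0.272 0.095]
scene blue [353, 215, 31, 18, 379] [ 0.308 -0.079 -0.004] [0.424 0.018 0.092] [ 0.408 -0.022  0.066]
hopper rim 2859 569.1 301.8 326.2 203.1 8.33 z [0.1253 0.1318 0.1355]
motor 5925 681.2 308.6 186.4 184.3 8.14 z [0.1302 0.1346 0.1384]
board 4356 548.0 -17.5 249.7 414.2 85.1 z [0.0087 0.0116 0.0141]
tray rim 412 583.0 -36.8 186.7 366.5 79.09 z [0.0415 0.0462 0.0507]
handle 534 577.1 -35.7 252.3 345.2 89.85 z [0.0723 0.086  0.0974]
```

View pics/crop0.png

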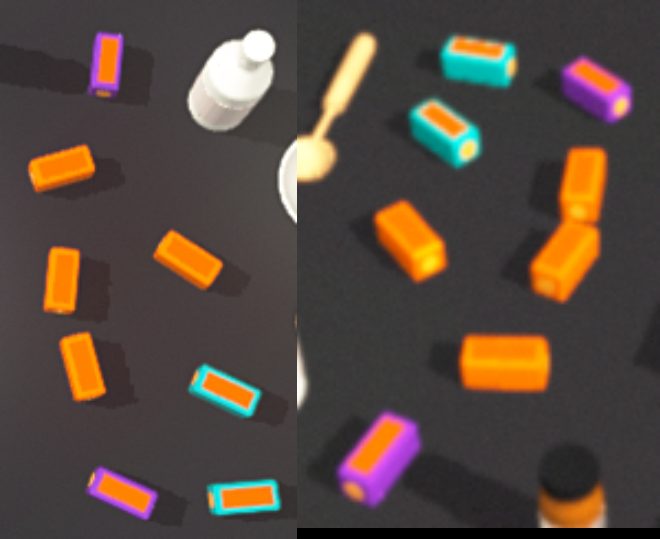

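The four plain-orange bars (top-view pixels (368,216), (368,267), (425,258), (377,307)) are the carrots. Those at (389,169), (396,363), (443,317), (451,366) have purple or turquoise sides and are decoys, as the crop confirms. Next I'll measure the juicer and tray.

Run:
```python
from h import *
t,s=load('top0'),load('scene0')
a=cv2.resize(t['image'][200:370,50:190],None,fx=3,fy=3); b=cv2.resize(t['image'][210:350,210:325],None,fx=3.5,fy=3.5)
H=max(a.shape[0],b.shape[0]); p=lambda q:np.pad(q,((0,H-q.shape[0]),(0,0),(0,0)))
im=np.hstack([p(a),np.zeros((H,4,3),np.uint8),p(b[:,:372])]); print(im.shape)
cv2.imwrite('pics/crop1.png',im[:480+30,:800,::-1])
P,px=cloud(t); col=t['image'][px[:,1],px[:,0]].astype(int)
def rect(k,nm):
    if k.sum()<5: print(nm,k.sum());return
    (x,y),(a,b),th=cv2.minAreaRect((P[k,:2]*1000).astype(np.float32)); print(nm,k.sum(),round(x,1),round(y,1),round(a,1),round(b,1),round(th,2),'z',np.percentile(P[k,2],[5,50,95]).round(4))
u,v=px.T
rect((u>55)&(u<165)&(v>225)&(v<330)&(P[:,2]>.120)&(P[:,2]<.14)&(P[:,0]<.605)&(P[:,1]<.42),'hop')
rect((u>210)&(u<325)&(v>215)&(v<345)&(P[:,2]>.005)&(col[:,0]>col[:,2]+60),'board')
rect((u>222)&(u<312)&(v>225)&(v<308)&(P[:,2]>.03)&(P[:,2]<.058)&(col.min(1)>80),'trayrim')
rect((u>240)&(u<300)&(v>295)&(v<315)&(P[:,2]>.08)&(P[:,2]<.094)&(col[:,2]>col[:,0]+50),'handle')
k=(u>115)&(u<140)&(v>322)&(v<348)
print(np.histogram(P[k,2],bins=np.arange(.08,.13,.004)))
```

```text
(510, 796, 3)
hop 1116 481.1 298.7 232.7 213.0 87.48 z [0.1209 0.1282 0.1323]
board 5216 483.1 -11.5 261.7 219.5 2.92 z [0.0078 0.0118 0.0157]
trayrim 433 500.9 -21.9 178.3 159.1 0.13 z [0.0348 0.0457 0.0503]
handle 217 411.0 -23.5 12.2 77.8 0.68 z [0.0831 0.0862 0.0897]
(array([  0,   4,  57, 235,  45,  21,  18,  17,  13,  85,  91,   4]), array([0.08 , 0.084, 0.088, 0.092, 0.096, 0.1  , 0.104, 0.108, 0.112,
       0.116, 0.12 , 0.124, 0.128]))
```

View pics/crop1.png

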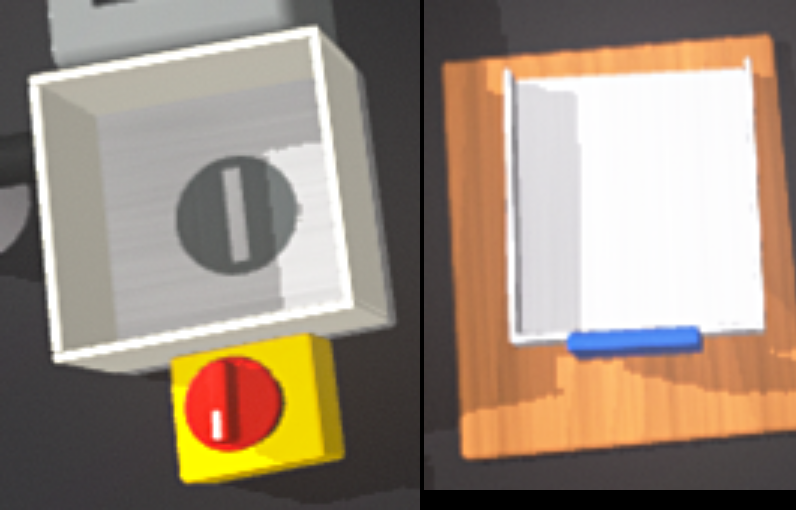

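Run:
```python
from h import *
t,s=load('top0'),load('scene0')
c=np.array([(31,76),(317,28),(354,306),(54,362)])/3+[50,200]
Q=onplane(t,c-.3,.13); print(Q.round(4).tolist(),'ctr',Q.mean(0).round(4),[np.linalg.norm(Q[i]-Q[i-1]).round(4) for i in range(4)])
for i in range(4): d=Q[i]-Q[i-1]; print(np.degrees(np.arctan2(d[1],d[0])).round(2),end=' ')
P,px=cloud(t); u,v=px.T; k=(u>105)&(u<150)&(v>315)&(v<352)&(P[:,2]>.114)&(P[:,2]<.13)
(x,y),(a,b),th=cv2.minAreaRect((P[k,:2]*1000).astype(np.float32)); print('bar',k.sum(),x,y,a,b,th,np.median(P[k,2]))
C=Q.mean(0); 
for y in np.radians([6,7,8,9]): print('knob pred',C[:2]+[-.144*np.cos(y),-.144*np.sin(y)])
# triangulate: scene corners of the rim approx
d=s['image']; 
def proj(f,X): return cv2.projectPoints(np.array(X,float).reshape(-1,1,3),cv2.Rodrigues(np.array(f['R']))[0],np.array(f['t']),K(f),np.array(f['dist_coeffs'],float))[0].reshape(-1,2)
print('scene proj of corners',proj(s,Q).round(1).tolist())
# IK tests
def ik(p,r):
    q=robot.inverse_kinematics(p,r); return None if q is None else np.round(q,2).tolist()
for yaw in(0,np.pi/2,-np.pi/2,np.pi): print('handle yaw',round(yaw,2),ik([.411,-.0235,.072],[np.pi,0,yaw]), 'knob',ik([.367,.268,.12],[np.pi,0,yaw]))
for nm in (0,.26):
  pass
jy=np.radians(8)
# pour: tray frame: tool pose when holding: tool y along tray x. tool R0 = Rx(pi)*..., handle point
from scipy.spatial.transform import Rotation as Ro
import itertools
for base in (0,np.pi/2,-np.pi/2,np.pi):
  for sgn in(1,-1):
    res=[]
    for tilt in(0,20,40,50,60,70):
        Rt=Ro.from_euler('z',jy+base)*Ro.from_euler('y',tilt,degrees=True)   # tray R
        Rtool=Rt*Ro.from_euler('z',sgn*np.pi/2)*Ro.from_euler('x',np.pi)
        lip=np.array([C[0],C[1],.15])-Ro.from_euler('z',jy+base).apply([.04,0,0])
        o=lip-Rt.apply([.085,0,0]); tcp=o+Rt.apply([-.095,0,.060])
        q=robot.inverse_kinematics(tcp,Rtool.as_euler('xyz')); res.append(q is not None)
    print(round(base,2),sgn,res)
```

```text
[[0.5918, 0.4033, 0.13], [0.619, 0.2075, 0.13], [0.4236, 0.1779, 0.13], [0.3942, 0.3756, 0.13]] ctr [0.5072 0.2911 0.13  ] [np.float64(0.1994), np.float64(0.1977), np.float64(0.1976), np.float64(0.1998)]
8.0 -82.07 -171.39 98.45 bar 206 364.879150390625 269.5417785644531 53.386024475097656 14.685712814331055 5.327565670013428 0.12006983929325998
knob pred [0.36395181 0.276021  ]
knob pred [0.36423632 0.27352392]
knob pred [0.36456437 0.27103218]
knob pred [0.36493585 0.26854654]
scene proj of corners [[540.4, 295.3], [450.0, 285.1], [445.7, 224.8], [526.4, 232.7]]
handle yaw 0 [0.37, 0.35, -0.49, 2.27, 0.29, 0.59, -1.91] knob [-0.17, 0.35, -0.65, 2.13, 0.31, 0.75, -2.59]
handle yaw 1.57 [0.56, 0.4, -0.71, 2.26, 0.44, 0.63, -0.48] knob [0.08, 0.45, -0.99, 2.12, 0.52, 0.83, -1.22]
handle yaw -1.57 [-0.9, 0.54, 1.12, 2.33, -0.79, 0.72, -2.35] knob [0.2, 0.55, -1.17, 2.12, 0.66, 0.91, 1.78]
handle yaw 3.14 [0.77, 0.49, -0.99, 2.25, 0.65, 0.71, 0.89] knob [0.2, 0.55, -1.17, 2.12, 0.66, 0.91, 0.21]
0 1 [True, True, True, True, False, False]
0 -1 [True, True, True, True, False, False]
1.57 1 [True, True, True, True, True, True]
1.57 -1 [True, True, True, True, True, True]
-1.57 1 [True, True, True, True, True, True]
-1.57 -1 [True, True, True, True, True, True]
3.14 1 [True, True, True, True, True, True]
3.14 -1 [True, True, True, True, True, True]
```

Run:
```python
from h import *
robot.grip(0.0,60)
D=[np.pi,0,np.pi+.093]
p=np.array([.3648,.2700,0])
s=robot.sense()['tcp_pos']; robot.move_straight(s+[0,0,.1])
robot.goto(p+[0,0,.25],D); robot.move_straight(p+[0,0,.14])
r=robot.move_straight(p+[0,0,.121],vel=.02,contact_N=14)
s=robot.sense();print(r,s['tcp_pos'],s['wrist_force'],s['t'])
robot.sleep(.3); s=robot.sense();print(s['tcp_pos'],s['wrist_force'])
f=grab('scene','press')
robot.move_straight(p+[0,0,.25]); s=robot.sense(); print(s['joint_pos'].round(2),s['t'])
```

```text
True [0.36510426 0.27015005 0.12499272] [-1.28301638 -0.88751521  8.67653065] 6.6417
[0.36512038 0.27013518 0.12500393] [-0.97477194 -2.04411461  7.93929205]
[ 0.16  0.21 -1.    1.98  0.21  1.05  0.73] 7.975
```

Run:
```python
from h import *
p=np.array([.3648,.2700,0])
print(robot.sense()['wrist_force'])
robot.move_straight(p+[0,0,.136])
for z in np.arange(.134,.1215,-.0015):
    robot.move_straight(p+[0,0,z],vel=.05); s=robot.sense(); print(round(z,4),s['tcp_pos'][2].round(4),s['wrist_force'][2].round(2))
    if s['wrist_force'][2]>20: break
robot.move_straight(p+[0,0,.25]); s=robot.sense(); print(s['t'])
```

```text
[-0.37359725 -0.05203762 -0.40000536]
0.134 0.1345 0.24
0.1325 0.1325 0.26
0.131 0.1311 2.58
0.1295 0.1296 2.27
0.128 0.1281 3.28
0.1265 0.1266 3.87
0.125 0.1251 4.94
0.1235 0.1248 17.85
0.122 0.1246 30.52
12.1333
```

The force profile shows the button bottoming out at TCP z = 0.1248 (start of travel at about 0.1315), so it was pressed fully and released. Next, the carrots.

```bash
cat > pick.py <<'E'
from m import *
def hover(p,yaw,z,tries=(0,np.pi,-np.pi)):
    best=None; q0=robot.sense()['joint_pos']
    for a in tries:
        q=robot.inverse_kinematics([p[0],p[1],z],[np.pi,0,yaw+a])
        if q is None: continue
        c=abs(np.array(q)-q0).max()
        if best is None or c<best[0]: best=(c,yaw+a)
    if best is None: raise Exception('noik')
    robot.goto([p[0],p[1],z],[np.pi,0,best[1]]); return best[1]
def pick(c,zt=.016):
    hover(c,c[3],.15); robot.grip(.8)
    robot.move_straight([c[0],c[1],zt],vel=.15); robot.grip(0,40)
    s=robot.sense(); print('grip',s['opening'].round(3),s['gripper_force'],s['t'])
    robot.move_straight([c[0],c[1],.2],vel=.25); o=robot.sense()['opening']; return o
def place(p,yaw,z):
    hover(p,yaw,.2); robot.move_straight([p[0],p[1],z],vel=.12,contact_N=8); robot.grip(.48); print(robot.sense()['tcp_pos'].round(3),robot.sense()['opening'])
    robot.move_straight([p[0],p[1],.2],vel=.25)
def trayhandle(f):
    P,px=cloud(f); u,v=px.T; col=f['image'][v,u].astype(int)
    k=(P[:,0]>.3)&(P[:,0]<.5)&(abs(P[:,1])<.15)&(P[:,2]>.08)&(P[:,2]<.094)&(col[:,2]>col[:,0]+50)
    if k.sum()<50: return None
    (x,y),(a,b),th=cv2.minAreaRect((P[k,:2]*1000).astype(np.float32))
    if a>b: th-=90; a,b=b,a
    return x/1e3,y/1e3,np.radians((th+45)%90-45),a,b
E
python3 - <<'E'
from pick import *
f=grab('top'); cs=[c for c in chunks(f) if c[8]<60 and c[4]>55]; print([np.round(c[:4],3).tolist() for c in cs]); print(trayhandle(f))
h=trayhandle(f)
ty=h[2]; R=np.array([[np.cos(ty),-np.sin(ty)],[np.sin(ty),np.cos(ty)]]); T=np.array(h[:2])+R@[.095,0]
robot.grip(.8,40)
c=min(cs,key=lambda c:abs(c[0]-.497)+abs(c[1]+.242))
print(pick(c))
place(T+R@[-.040,-.032],ty,.036)
grab('top','after1'); print(robot.sense()['t'])
E
```

```text
[[0.616, -0.249, 0.032, -1.322], [0.514, -0.373, 0.032, 0.95], [0.497, -0.242, 0.032, -0.163], [0.408, -0.257, 0.032, 0.183]]
(0.411157470703125, -0.0234758415222168, np.float64(0.019382921257868436), 12.036612510681152, 77.88721466064453)Traceback (most recent call last):
  File "<stdin>", line 7, in <module>
  File "pick.py", line 14, in pick
    s=robot.sense(); print('grip',s['opening'].round(3),s['gripper_force'],s['t'])
                                  ^^^^^^^^^^^^^^^^^^
AttributeError: 'float' object has no attribute 'round'
```

```bash
sed -i "s/s\['opening'\].round(3)/s['opening']/" pick.py
python3 - <<'E'
from pick import *
s=robot.sense(); print(s['opening'],s['gripper_force'],s['tcp_pos'])
h=(.4112,-.0235,.015)
ty=h[2]; R=np.array([[np.cos(ty),-np.sin(ty)],[np.sin(ty),np.cos(ty)]]); T=np.array(h[:2])+R@[.095,0]
robot.move_straight(s['tcp_pos']+[0,0,.185],vel=.25); print(robot.sense()['opening'])
place(T+R@[-.040,-.032],ty,.036)
grab('top','after1'); print(robot.sense()['t'])
E
```

```text
0.3408641248098595 41.37812376022339 [ 0.49753641 -0.24244105  0.01680135]
0.34294939228732807
[ 0.467 -0.055  0.036] 0.4830148434754185
20.8
```

View pics/after1.png

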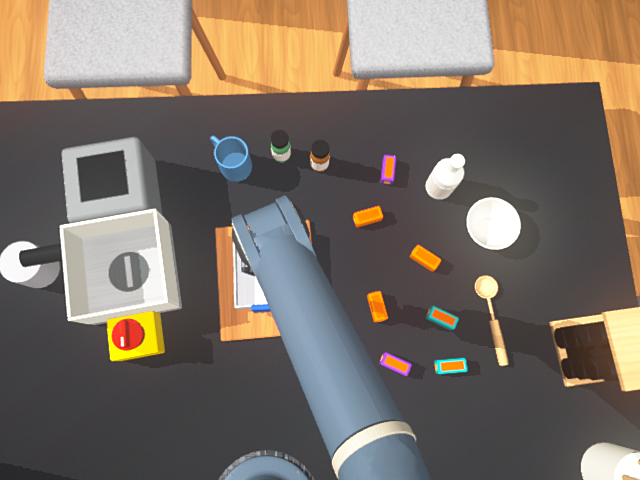

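```bash
cat > nxt.py <<'E'
import sys
from pick import *
def cyc(slots):
  h=(.4112,-.0235,.015)
  for near,slot in slots:
    f=grab('top'); cs=[c for c in chunks(f) if c[8]<60 and c[4]>55 and c[1]<-.13]
    if not cs: print('none left seen'); break
    c=min(cs,key=lambda c:np.hypot(c[0]-near[0],c[1]-near[1])); print('target',np.round(c,3))
    o=pick(c); print(o)
    if not .3<o<.42: print('BAD GRIP'); break
    hh=trayhandle(grab('top')); print('handle',hh)
    if hh: h=hh if abs(hh[4]-78)<4 else h
    ty=np.clip(h[2],-.3,.3); R=np.array([[np.cos(ty),-np.sin(ty)],[np.sin(ty),np.cos(ty)]]); T=np.array(h[:2])+R@[.095,0]
    place(T+R@np.array(slot),ty,.036)
  print(robot.sense()['t'])
E
python3 - <<'E'
from nxt import *
cyc([((.408,-.257),(-.040,.034)),((.616,-.249),(.030,-.032))])
E
```

```text
target [ 4.08000e-01 -2.57000e-01  3.20000e-02  2.09000e-01  6.29230e+01
  2.96200e+01  3.77358e+02  3.06758e+02  0.00000e+00]
grip 0.3423189292848519 40.425347685813904 23.5833
0.34091900200843955
handle (0.41071682739257814, -0.02364004898071289, np.float64(0.020453100058349168), 11.823833465576172, 77.82270050048828)
[0.465 0.011 0.036] 0.47949029697482914
target [ 6.14000e-01 -2.50000e-01  3.10000e-02 -1.23500e+00  6.39780e+01
  2.92760e+01  3.68979e+02  2.16689e+02  0.00000e+00]
grip 0.3463592580971944 41.084023118019104 31.2583
0.3380494083838298
handle (0.41066326904296874, -0.0235648193359375, np.float64(0.017856717732603666), 11.71406078338623, 77.80298614501953)
[ 0.537 -0.053  0.036] 0.4796504619541611
35.65
```

Run:
```python
from nxt import *
cyc([((.514,-.373),(.030,.034))])
robot.goto([.55,-.35,.35],[np.pi,0,0])
f=grab('top','loaded'); print(trayhandle(f))
for c in chunks(f,lo=(.3,-.6),hi=(.9,.15),zr=(.02,.06)): print(np.round(c,3).tolist())
cv2.imwrite('pics/loadedc.png',cv2.resize(f['image'][130:390,200:520],None,fx=2.3,fy=2.3)[:,:,::-1])
```

```text
target [ 5.13000e-01 -3.73000e-01  3.10000e-02  9.22000e-01  6.25100e+01
  2.97330e+01  4.25546e+02  2.58387e+02  0.00000e+00]
grip 0.3449023775583562 41.21845722198486 38.7917
0.339929670535235
handle (0.41093423461914064, -0.023625518798828123, np.float64(0.017854934663030075), 11.751483917236328, 77.91385650634766)
[0.536 0.013 0.036] 0.48106984221638094
43.7583
(0.410812255859375, -0.02366304016113281, np.float64(0.01613667561127856), 11.791647911071777, 77.70793914794922)
[0.731, -0.305, 0.032, -0.166, 45.75, 14.778, 388.742, 167.075, 207.0]
[0.536, -0.054, 0.048, -0.029, 49.988, 17.806, 283.14, 250.8, 0.0]
[0.531, 0.01, 0.048, -0.013, 56.58, 24.281, 254.182, 253.797, 0.0]
[0.46, -0.0, 0.047, -0.416, 62.869, 24.26, 259.087, 288.072, 0.0]
[0.468, -0.056, 0.048, -0.026, 50.909, 21.927, 284.728, 281.675, 0.0]
[0.465, 0.011, 0.049, -0.017, 48.791, 15.35, 254.492, 283.94, 0.0]
[0.379, -0.4, 0.032, 1.093, 45.764, 14.447, 443.383, 316.979, 229.0]
```

View pics/loadedc.png

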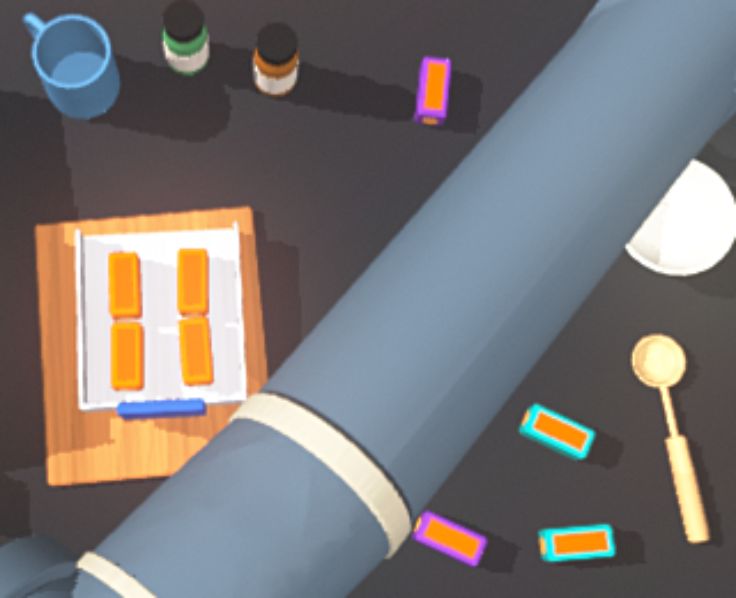

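```bash
cat > tr.py <<'E'
from pick import *
from scipy.spatial.transform import Rotation as Ro
JY=np.radians(8.1); C=np.array([.5071,.2911])
HZ=.052  # TCP height above tray underside
def tool(o,yaw,tilt,sgn):
    Rt=Ro.from_euler('z',yaw)*Ro.from_euler('y',tilt,degrees=True)
    Rtool=Rt*Ro.from_euler('z',sgn*np.pi/2)*Ro.from_euler('x',np.pi)
    return np.array(o)+Rt.apply([-.095,0,HZ]), Rtool.as_euler('xyz')
def pour(tilt,sgn,back=.05,z=.145,base=np.pi/2,lift=0):
    y=JY+base; Rt=Ro.from_euler('z',y)*Ro.from_euler('y',tilt,degrees=True)
    lip=np.r_[C,z+lift]-Ro.from_euler('z',y).apply([back,0,0])
    return tool(lip-Rt.apply([.085,0,0]),y,tilt,sgn)
E
python3 - <<'E'
from tr import *
H=(.411,-.0236,.016); o=[H[0]+.095,H[1]-.0+.0015,.012]
robot.grip(.6,120)
for sgn in(1,-1):
    print(sgn)
    for nm,(p,r) in [('grasp',tool(o,H[2],0,sgn)),('up',tool(np.add(o,[.03,0,.17]),H[2],0,sgn)),('p0',pour(0,sgn,lift=.05)),('p40',pour(40,sgn)),('p65',pour(65,sgn))]:
        q=robot.inverse_kinematics(p,r); print(nm,p.round(3),np.round(r,2),None if q is None else np.round(q,2))
E
```

```text
1
grasp [ 0.411 -0.024  0.064] [3.14 0.   1.59] [-0.32  0.33  0.33  2.31 -0.21  0.52  0.19]
up [ 0.441 -0.024  0.234] [3.14 0.   1.59] [-0.4   0.09  0.39  2.09 -0.04  0.98  0.02]
p0 [0.54  0.063 0.247] [ 3.14  0.   -3.  ] [ 0.67  0.49 -1.17  1.8   0.49  1.18  1.06]
p40 [0.529 0.138 0.301] [-2.44  0.   -3.  ] [-0.06  0.47 -0.81  1.7   0.82  1.67  0.66]
p65 [0.518 0.213 0.33 ] [-2.01  0.   -3.  ] [-0.55  0.58 -0.43  1.59  0.91  1.98  0.6 ]
-1
grasp [ 0.411 -0.024  0.064] [ 3.14  0.   -1.55] [-0.72  0.43  0.84  2.33 -0.59  0.6  -2.55]
up [ 0.441 -0.024  0.234] [ 3.14  0.   -1.55] None
p0 [0.54  0.063 0.247] [3.14 0.   0.14] [-0.76  0.29  0.7   1.87 -0.21  1.06 -1.4 ]
p40 [0.529 0.138 0.301] [2.44 0.   0.14] [-1.05  0.38  0.54  1.76  0.46  1.36 -2.12]
p65 [0.518 0.213 0.33 ] [2.01 0.   0.14] [-1.08  0.56  0.35  1.63  0.7   1.72 -2.32]
```

Run:
```python
from tr import *
f=grab('top'); H=trayhandle(f); print(H)
H=(H[0],H[1],.016); c,s_=np.cos(H[2]),np.sin(H[2]); o=np.array([H[0]+.095*c,H[1]+.095*s_,.012])
p,r=tool(o,H[2],0,1)
robot.goto(p+[0,0,.12],r); robot.move_straight(p,vel=.1); robot.grip(0,120)
s=robot.sense(); print(s['opening'],s['gripper_force'],s['tcp_pos'],s['wrist_force'],s['t'])
robot.move_straight(p+[0,0,.03],vel=.06); robot.move_straight(p+[.03,0,.17],vel=.12)
s=robot.sense(); print(s['opening'],s['gripper_force'],s['wrist_force'],s['torque'],s['t'],s['joint_pos'].round(2))
print(tool(o,H[2],0,1),o)
f=grab('scene','lift'); cv2.imwrite('pics/liftc.png',cv2.resize(f['image'][60:380,200:580],None,fx=1.8,fy=1.8)[:,:,::-1])
```

```text
(0.41093887329101564, -0.023510704040527342, np.float64(0.010682488409282653), 12.039864540100098, 77.85823059082031)
0.12567840991147855 117.65988349914551 [ 0.41174785 -0.02345128  0.06465725] [-0.68146681  0.61418845  6.18106937] 49.0333
0.11942504004315971 117.14995622634888 [ 0.74815957  0.36991272 -5.33187719] [-0.01862012  0.42029229  0.04374943] 51.025 [-0.42  0.09  0.4   2.09 -0.04  0.98  0.02]
(array([ 0.41093887, -0.0235107 ,  0.064     ]), array([3.14159265, 0.        , 1.58679633])) [ 0.50592671 -0.02199077  0.012     ]
```

View pics/liftc.png

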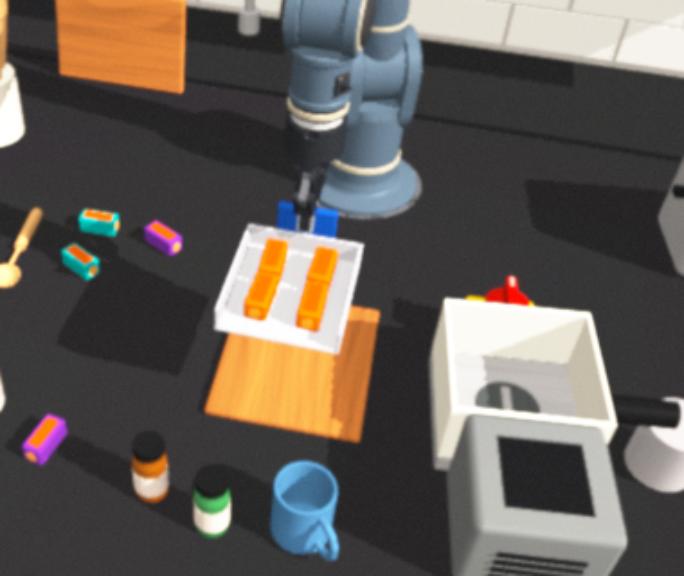

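Run:
```python
from tr import *
def go(pr,vel): robot.move_straight(pr[0],vel=vel,attitude=pr[1])
s=robot.sense()['tcp_pos']
robot.move_straight(s+[.05,0,.03],vel=.12)
try:
    y=.9; 
    go((np.array([.50,-.03,.262]),np.array([np.pi,0,1.587+.8])),.07)
    go(pour(0,1,lift=.05),.07); 
except robot.IKError as e: print('IKERR',e)
s=robot.sense(); print(s['joint_pos'].round(2),s['tcp_pos'],s['tcp_rot'],s['opening'],s['t'],s['torque'])
for t in (0,20,40,50,60,65):
    p,r=pour(t,1); q=robot.inverse_kinematics(p,r); print(t,None if q is None else np.round(q,2))
```

```text
[-0.33  0.25  0.16  1.85 -0.04  1.05  1.56] [0.53952725 0.06297692 0.24707093] [-3.14135224e+00  2.02854947e-04 -3.00096481e+00] 0.12300043039010203 54.2667 [-0.45713155 -0.1160906   0.01968139]
0 [-0.32  0.3   0.15  1.91 -0.06  0.94  1.57]
20 [-0.57  0.28  0.18  1.84  0.32  1.14  1.16]
40 [-0.8   0.35  0.2   1.75  0.55  1.42  0.92]
50 [-0.87  0.42  0.17  1.69  0.64  1.57  0.84]
60 [-0.92  0.5   0.15  1.64  0.72  1.71  0.78]
65 [-0.94  0.55  0.14  1.62  0.76  1.78  0.76]
```

Run:
```python
from tr import *
def go(pr,vel): robot.move_straight(pr[0],vel=vel,attitude=pr[1])
go(pour(0,1),.06); go(pour(25,1),.06)
go(pour(35,1),.06)
for t in(42,48,54,60,65):
    go(pour(t,1),.05); robot.sleep(.3)
s=robot.sense(); print(s['tcp_rot'],s['opening'],s['wrist_force'],s['t'])
f=grab('scene','pour'); g=grab('top')
im=np.hstack([f['image'][130:400,380:640],g['image'][130:400,0:260]]); cv2.imwrite('pics/pourc.png',cv2.resize(im,None,fx=1.5,fy=1.5)[:,:,::-1])
```

```text
[-2.00748193e+00  4.79712593e-04 -3.00102651e+00] 0.12087642300032295 [-0.05499144 -0.31032335 -2.10148573] 61.65
```

View pics/pourc.png

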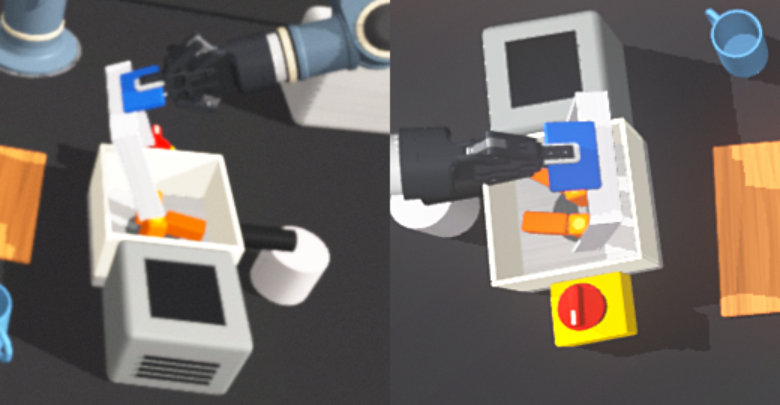

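Run:
```python
from tr import *
def go(pr,vel): robot.move_straight(pr[0],vel=vel,attitude=pr[1])
s=robot.sense()['tcp_pos']; robot.move_straight(s+[0,0,.06],vel=.06); robot.sleep(.3); print(robot.sense()['wrist_force'])
go(pour(40,1,back=.1,lift=.10),.1); go(pour(0,1,back=.18,lift=.08),.1); print(robot.sense()['wrist_force'])
go((np.array([.50,-.03,.262]),np.array([np.pi,0,1.587+.8])),.1)
s=robot.sense(); print(s['opening'],s['t'])
f=grab('top','poured'); g=grab('scene')
im=np.hstack([f['image'][130:400,0:330],g['image'][130:400,330:600]]); cv2.imwrite('pics/pouredc.png',cv2.resize(im,None,fx=1.3,fy=1.3)[:,:,::-1])
```

```text
[-0.68502967  0.72281169 -2.91932059]
[-0.0456849   0.95923422 -2.55698431]
0.12418360216300084 67.7917
```

View pics/pouredc.png

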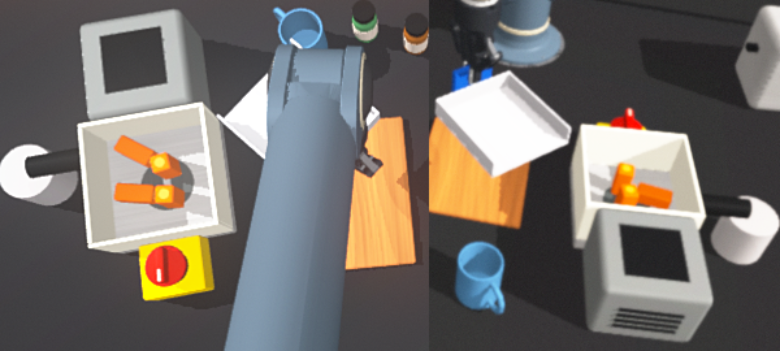

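Run:
```python
from tr import *
def go(pr,vel): robot.move_straight(pr[0],vel=vel,attitude=pr[1])
p,r=tool([.5055,-.0135,.012],.03,0,1)
go((p+[.05,0,.18],r),.08); robot.move_straight(p+[0,0,.10],vel=.12); robot.move_straight(p+[0,0,.02],vel=.08)
print(robot.sense()['wrist_force'], robot.move_straight(p-[0,0,.003],vel=.02,contact_N=7))
s=robot.sense(); print(s['tcp_pos'],s['wrist_force'],s['t'])
robot.grip(.5,40); robot.sleep(.3); robot.move_straight(s['tcp_pos']+[0,0,.15],vel=.15)
# go towards the knob
robot.goto([.3648,.27,.25],[np.pi,0,np.pi+.093])
f=grab('top','placed'); print(trayhandle(f)); t=f
P,px=cloud(f); u,v=px.T; k=(u>105)&(u<150)&(v>315)&(v<352)&(P[:,2]>.114)&(P[:,2]<.13); print('bar pts',k.sum())
col=f['image'][v,u].astype(int)
for nm,k in (('trayrim',(u>222)&(u<312)&(v>222)&(v<308)&(P[:,2]>.04)&(P[:,2]<.052)&(col.min(1)>80)),('floor',(P[:,0]>.44)&(P[:,0]<.57)&(abs(P[:,1]+.013)<.06)&(P[:,2]<.03))):
    (x,y),(a,b),th=cv2.minAreaRect((P[k,:2]*1000).astype(np.float32)); print(nm,k.sum(),x,y,a,b,th,np.linalg.lstsq(np.c_[P[k,:2],np.ones(k.sum())],P[k,2],rcond=None)[0].round(4),np.median(P[k,2]))
print(robot.sense()['t'])
cv2.imwrite('pics/placedc.png',cv2.resize(f['image'][130:390,0:380],None,fx=2,fy=2)[:,:,::-1])
```

```text
[ 0.19349196  0.27028814 -3.13677504] True
[ 0.41041816 -0.01633087  0.0646467 ] [-0.40297632 -0.5260222   4.70651729] 71.8083
(0.40898876953125, -0.016118080139160156, np.float64(0.03975569371983809), 12.357717514038086, 79.63004302978516)
bar pts 179
trayrim 349 502.42962646484375 -13.333168029785156 174.9033660888672 158.18267822265625 1.6693530082702637 [-0.0014 -0.0035  0.047 ] 0.04651478404287834
floor 2995 505.033935546875 -13.073165893554688 119.76354217529297 129.83006286621094 89.97952270507812 [-0.      0.0025  0.0159] 0.015852194876958103
74.8417
```

View pics/placedc.png

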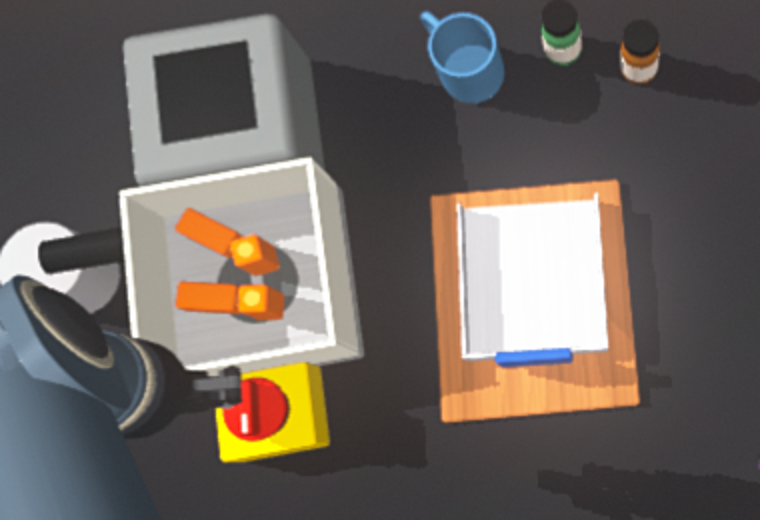

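Run:
```python
from tr import *
p=np.array([.3648,.27,0]); y0=np.pi+.093
robot.grip(.42,40); robot.move_straight(p+[0,0,.15]); print('contact',robot.move_straight(p+[0,0,.112],vel=.04,contact_N=6))
robot.grip(0,40); s=robot.sense(); print(s['opening'],s['tcp_pos'],s['torque'],s['wrist_force'])
for d in list(np.arange(.15,1.25,.18))+[1.28,1.33,1.37,1.41]:
    robot.move_straight(p+[0,0,.112],vel=.05,attitude=[np.pi,0,y0-d]); s=robot.sense(); print(round(d,2),s['tcp_rot'][2].round(3),s['torque'].round(2),s['wrist_force'].round(1),s['joint_pos'][6].round(2))
    if abs(s['torque'][2])>.6: break
print(s['t'])
```

```text
contact False
0.15570349938216368 [0.364869   0.27095762 0.11239174] [ 0.45911077  0.21048725 -0.05979375] [-0.60135701  2.30816211  1.18782475]
0.15 3.088 [ 0.85  0.23 -0.01] [-2.3  4.8  0.9] 0.88
0.33 2.907 [ 0.99  0.32 -0.06] [-0.7  5.5  1.4] 0.72
0.51 2.727 [ 1.07  0.36 -0.08] [-1.5  5.4  0.6] 0.56
0.69 2.547 [ 1.11  0.36 -0.08] [-1.2  6.3  1.2] 0.4
0.87 2.367 [ 1.22  0.27 -0.07] [-0.8  5.5  1.1] 0.24
1.05 2.187 [ 1.28  0.28 -0.07] [-0.8  5.7  1.2] 0.08
1.23 2.007 [ 1.33  0.23 -0.06] [-1.3  6.1  0.3] -0.07
1.28 1.957 [ 1.36  0.33 -0.08] [-0.7  6.5  1.5] -0.12
1.33 1.907 [ 1.35  0.33 -0.04] [-1.9  7.   0.6] -0.16
1.37 1.869 [1.37 0.22 0.36] [-0.9  6.8  1.7] -0.19
1.41 1.832 [1.37 0.25 0.87] [-0.9  6.4  1.3] -0.23
80.6167
```

Run:
```python
from tr import *
robot.grip(.4,20); s=robot.sense(); print(s['wrist_force'])
robot.move_straight(s['tcp_pos']+[0,0,.14],vel=.12); robot.goto([.45,-.2,.35],[np.pi,0,np.pi/2]); robot.sleep(.5)
f=grab('top','fin'); P,px=cloud(f); u,v=px.T; k=(u>105)&(u<150)&(v>315)&(v<352)&(P[:,2]>.114)&(P[:,2]<.13)
print(cv2.minAreaRect((P[k,:2]*1000).astype(np.float32)),np.median(P[k,2]),trayhandle(f),robot.sense()['t'])
cv2.imwrite('pics/finc.png',cv2.resize(f['image'],None,fx=1.25,fy=1.25)[:,:,::-1])
```

```text
[-0.77854357  0.05306592  0.20472812]
((365.1436767578125, 269.56549072265625), (14.836332321166992, 53.5015983581543), 18.012453079223633) 0.12031417649095988 (0.40893603515625, -0.016135860443115234, np.float64(0.03579100003195589), 11.630956649780273, 79.81487274169922) 84.5917
```

View pics/finc.png

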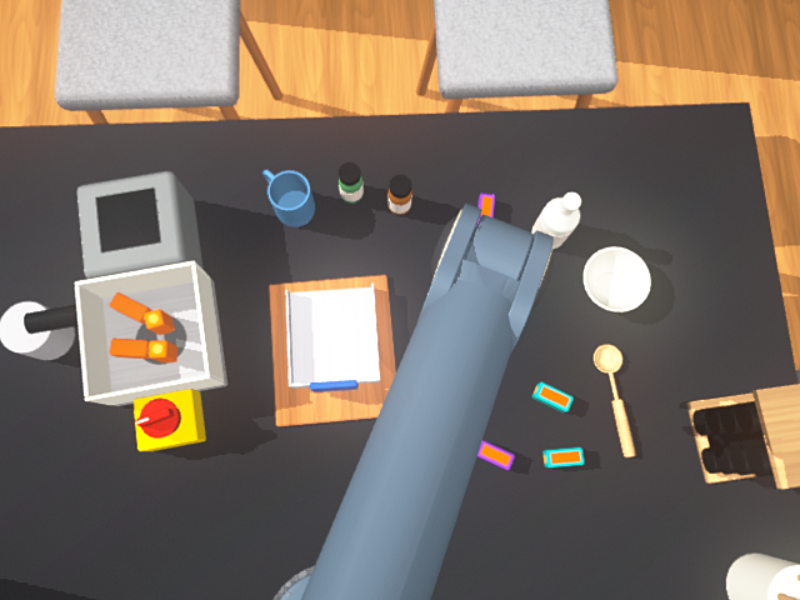

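The bar now stands 80° (1.40 rad) clockwise. The tray is empty and flat on the board, all four chunks are in the hopper (around pixel (145,330)), and nothing else has moved.

```bash
python3 -c "
from plant import robot
print(robot.close_job())"
```

```text
the job is handed in; nothing more can be done
None
```

I handed the job in at about 85 s: the stop was pressed and let go, all four carrots present went into the hopper, the empty tray is flat on the board, and the red head is turned clockwise to its stop.

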